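# Clamp the card stands in the painting jig

## Task

Get the wooden card stands on the table ready for painting: first flip the jig's metal stop flag fully down across the channel, then set every stand flat in the channel, tongue running along it, and push them up so that the first touches the flag and the rest follow in one closed row without gaps. Only when the row is complete, unfold the crank's folding handle fully upright and wind the crank clockwise as far as it goes (about one turn), so that the clamp bar holds all the stands square against the fence; leave the cup, pots and other things on the table where they are.

Things in the scene. Friction and masses are not known exactly. Their poses are not given: they have to be found in the camera images.
- jig: fixed painting jig, plywood base plate 300 x 235 x 8 mm. Origin at table level, z up, own x along the channel towards the stop. Channel floor: top of the plate, z = 8. Wooden fence on the -y side: y = -60 to -45 (inner face), x = -150 to 110, top at z = 30. Clamp bar on the +y side. Rear end (-x) open. With the flag down its stop face is at x = 100, so the row is centred at x = 75, 25, -25, -75
- place1 (a point): where the underside centre of stand number 1 of the row, counted from the flag, ends when clamped: jig (75, -10, 8) mm
- place2 (a point): where the underside centre of stand number 2 of the row, counted from the flag, ends when clamped: jig (25, -10, 8) mm
- place3 (a point): where the underside centre of stand number 3 of the row, counted from the flag, ends when clamped: jig (-25, -10, 8) mm
- place4 (a point): where the underside centre of stand number 4 of the row, counted from the flag, ends when clamped: jig (-75, -10, 8) mm
- clamp_face (a point): middle of the clamp bar's face, on the bar. The bar spans jig x = -120 to 95, z = 11 to 29; its face is at jig y = 43 with the crank at 0 and moves towards -y 3.34 mm per rad of crank (21 mm in all, the last 3 mm taken by springs: it presses the stands with about 7 N against the fence)
- flag (a joint): aluminium stop flag, hinged along jig x at jig (107, -55, 34) mm. 0 = upright, negative = leaning outwards (to -y, limit -0.5), 1.571 = down flat across the channel (hard limit). Stays where left (stiff, 0.05 N m). 14 mm thick (jig x = 100 to 114), 5 to 85 mm out from the hinge; upright it covers y = -61 to -35, down z = 14 to 40 and y = -50 to 30
- flag_end (a point): middle of the flag's free end, 85 mm out from the hinge
- crank (a joint): crank angle, rad, 0 to 6.283 (hard limits), grows clockwise from above; starts at 0 to 0.5, stays by friction (0.06 N m). At 0 the arm points along jig -x. Vertical axis at jig (-30, 115) mm; arm 14 mm wide, z = 51 to 61, carrying the handle's hinge 50 mm from the axis at z = 71. Winding moves the clamp bar in
- crank_axis (a point): point on the crank's axis at the top of its arm, jig (-30, 115, 61) mm. The grey gearbox below covers jig x = -68 to 8, y = 87 to 157, up to z = 45
- handle (a joint): folding crank handle, a free-spinning black grip 18 mm thick, 9 to 59 mm from its hinge. 0 = folded flat on the arm, towards and just past the crank's axis (centreline z = 71 mm); 1.571 = upright (hard limit), grip at z = 80 to 130. Hinge horizontal, across the arm; starts at 0 to 0.25; stays where left (0.08 N m)
- handle_mid (a point): point on the handle's centreline 35 mm from its hinge
- stand1: bare wooden card stand, about 110 g: base 50 (own x) x 70 (own y) x 18 mm high, with an upright tongue on its middle, 40 (x) x 14 (y) mm, from 18 to 68 mm above the underside. Looks the same after a half turn. Origin: centre of the underside, z up. Stands on the table at the start; there are two to four of them (absent ones read None)
- stand2: bare wooden card stand, about 110 g: base 50 (own x) x 70 (own y) x 18 mm high, with an upright tongue on its middle, 40 (x) x 14 (y) mm, from 18 to 68 mm above the underside. Looks the same after a half turn. Origin: centre of the underside, z up. Stands on the table at the start; there are two to four of them (absent ones read None)
- stand3: bare wooden card stand, about 110 g: base 50 (own x) x 70 (own y) x 18 mm high, with an upright tongue on its middle, 40 (x) x 14 (y) mm, from 18 to 68 mm above the underside. Looks the same after a half turn. Origin: centre of the underside, z up. Stands on the table at the start; there are two to four of them (absent ones read None)
- stand4: bare wooden card stand, about 110 g: base 50 (own x) x 70 (own y) x 18 mm high, with an upright tongue on its middle, 40 (x) x 14 (y) mm, from 18 to 68 mm above the underside. Looks the same after a half turn. Origin: centre of the underside, z up. Stands on the table at the start; there are two to four of them (absent ones read None)
- cup: clear plastic water cup (empty), 66 mm wide, 85 mm high, among the stands; leave alone. Origin: centre of the underside
- tape: roll of paper tape lying flat, 90 mm across, 25 mm high, among the stands; leave alone. Origin: centre of the underside
- pot1: paint pot, 56 mm wide, 60 mm high, beyond the stands; leave alone. Origin: centre of the underside
- pot2: paint pot like pot1; leave alone. Origin: centre of the underside
- brush: paint brush 200 mm long lying on the table; leave alone
- shell: blue painted shell, 72 mm wide, 82 mm high, beyond the jig's stop; leave alone. Origin: centre of the underside

How it is judged (in metres and radians):
On the way, in this order (a step that is already met when the one before it is completed fails the run):
1. the stop flag is flipped down across the channel (value of joint flag above 1.45 rad), for 0.2 s.
2. every stand lies flat in the channel, in one closed row against the flag (value of joint flag above 1.45 rad and (x of stand1 in the frame of jig between 0.071 and 0.078 m or (x of stand1 in the frame of jig between 0.02 and 0.028 m and horizontal distance between any of stand2, stand3, stand4 and place1 below 0.027 m) or (x of stand1 in the frame of jig between -0.031 and -0.022 m and horizontal distance between any of stand2, stand3, stand4 and place2 below 0.027 m) or (x of stand1 in the frame of jig between -0.082 and -0.072 m and horizontal distance between any of stand2, stand3, stand4 and place3 below 0.027 m)) and y of stand1 in the frame of jig between -0.016 and 0.014 m and z of each of stand1, stand2, stand3, stand4 in the frame of jig below 0.011 m and angle between each of stand1, stand2, stand3, stand4's own z axis and vertical below 0.08 rad and (x of stand2 in the frame of jig between 0.071 and 0.078 m or (x of stand2 in the frame of jig between 0.02 and 0.028 m and horizontal distance between any of stand1, stand3, stand4 and place1 below 0.027 m) or (x of stand2 in the frame of jig between -0.031 and -0.022 m and horizontal distance between any of stand1, stand3, stand4 and place2 below 0.027 m) or (x of stand2 in the frame of jig between -0.082 and -0.072 m and horizontal distance between any of stand1, stand3, stand4 and place3 below 0.027 m)) and y of stand2 in the frame of jig between -0.016 and 0.014 m and (x of stand3 in the frame of jig between 0.071 and 0.078 m or (x of stand3 in the frame of jig between 0.02 and 0.028 m and horizontal distance between any of stand1, stand2, stand4 and place1 below 0.027 m) or (x of stand3 in the frame of jig between -0.031 and -0.022 m and horizontal distance between any of stand1, stand2, stand4 and place2 below 0.027 m) or (x of stand3 in the frame of jig between -0.082 and -0.072 m and horizontal distance between any of stand1, stand2, stand4 and place3 below 0.027 m)) and y of stand3 in the frame of jig between -0.016 and 0.014 m and (x of stand4 in the frame of jig between 0.071 and 0.078 m or (x of stand4 in the frame of jig between 0.02 and 0.028 m and horizontal distance between any of stand1, stand2, stand3 and place1 below 0.027 m) or (x of stand4 in the frame of jig between -0.031 and -0.022 m and horizontal distance between any of stand1, stand2, stand3 and place2 below 0.027 m) or (x of stand4 in the frame of jig between -0.082 and -0.072 m and horizontal distance between any of stand1, stand2, stand3 and place3 below 0.027 m)) and y of stand4 in the frame of jig between -0.016 and 0.014 m), for 0.2 s.
3. the crank's handle is unfolded upright, before winding (value of joint handle above 1.35 rad), for 0.2 s.
4. the crank is wound in (value of joint crank above 5.8 rad), for 0.2 s.
At the end, for the whole second after the job is handed in: Flag down (over 1.45 rad), crank wound in (over 5.8 rad); every stand at rest, flat in the channel, in a closed row from the flag (each within 3 to 7 mm of its place), against the fence (centre within 3.5 mm of y = -10 mm) and square to it within 0.06 rad (value of joint flag above 1.45 rad and value of joint crank above 5.8 rad and (x of stand1 in the frame of jig between 0.071 and 0.078 m or (x of stand1 in the frame of jig between 0.02 and 0.028 m and horizontal distance between any of stand2, stand3, stand4 and place1 below 0.027 m) or (x of stand1 in the frame of jig between -0.031 and -0.022 m and horizontal distance between any of stand2, stand3, stand4 and place2 below 0.027 m) or (x of stand1 in the frame of jig between -0.082 and -0.072 m and horizontal distance between any of stand2, stand3, stand4 and place3 below 0.027 m)) and y of stand1 in the frame of jig between -0.0135 and -0.0065 m and z of each of stand1, stand2, stand3, stand4 in the frame of jig below 0.011 m and angle between each of stand1, stand2, stand3, stand4's own z axis and vertical below 0.08 rad and angle between the x axis of each of stand1, stand2, stand3, stand4 and the x axis of jig, either way round below 0.06 rad and linear speed of each of stand1, stand2, stand3, stand4 below 0.02 m/s and (x of stand2 in the frame of jig between 0.071 and 0.078 m or (x of stand2 in the frame of jig between 0.02 and 0.028 m and horizontal distance between any of stand1, stand3, stand4 and place1 below 0.027 m) or (x of stand2 in the frame of jig between -0.031 and -0.022 m and horizontal distance between any of stand1, stand3, stand4 and place2 below 0.027 m) or (x of stand2 in the frame of jig between -0.082 and -0.072 m and horizontal distance between any of stand1, stand3, stand4 and place3 below 0.027 m)) and y of stand2 in the frame of jig between -0.0135 and -0.0065 m and (x of stand3 in the frame of jig between 0.071 and 0.078 m or (x of stand3 in the frame of jig between 0.02 and 0.028 m and horizontal distance between any of stand1, stand2, stand4 and place1 below 0.027 m) or (x of stand3 in the frame of jig between -0.031 and -0.022 m and horizontal distance between any of stand1, stand2, stand4 and place2 below 0.027 m) or (x of stand3 in the frame of jig between -0.082 and -0.072 m and horizontal distance between any of stand1, stand2, stand4 and place3 below 0.027 m)) and y of stand3 in the frame of jig between -0.0135 and -0.0065 m and (x of stand4 in the frame of jig between 0.071 and 0.078 m or (x of stand4 in the frame of jig between 0.02 and 0.028 m and horizontal distance between any of stand1, stand2, stand3 and place1 below 0.027 m) or (x of stand4 in the frame of jig between -0.031 and -0.022 m and horizontal distance between any of stand1, stand2, stand3 and place2 below 0.027 m) or (x of stand4 in the frame of jig between -0.082 and -0.072 m and horizontal distance between any of stand1, stand2, stand3 and place3 below 0.027 m)) and y of stand4 in the frame of jig between -0.0135 and -0.0065 m); the robot touches nothing.
It fails at once if the cup, tape, pots, brush or shell is displaced by more than 4 cm (distance of any of cup, tape, pot1, pot2, brush, shell from where it was at the start of the episode above 0.04 m).
Of stand1, stand2, stand3, stand4 only 2 to 4 are there at a start; the rules pass over those that are not, and their reading is None.
At some moment in a run one of stand1, stand2, stand3, stand4 may be knocked a few centimetres aside while the robot is not near it.
Once in a run the grip may slacken for a moment while it holds something.
It also fails if it takes over 210 s, if anything falls off the work surface, if the arm or the gripper's body presses on something with over 40 N, if the wrist force passes 120 N, or if a joint passes its speed limit or range.

## Robot

A 7-joint arm with a two-finger parallel gripper is mounted at the origin on the work surface. World frame = base frame: x ahead of the robot, y to its left, z up, the work surface at z = 0. Lengths are in mm, angles in rad, forces in N, time in s.
With the tool pointing down it reaches from about 400 to 750 mm from the base axis. Payload 19.5 kg.
Tool frame: the origin (TCP) lies midway between the tips of the shut fingers; the grasp point (between the pads) lies 19 mm behind it; z points along the fingers, y is the line along which they close (so a half turn about z gives the same grasp; the last joint's range is limited). The gripper opens to 85 mm and grips with 20 to 120 N. Pads are 22 mm wide; open, the fingers measure 114 mm over their backs; the gripper's body (76 mm by 85 mm) begins 54 mm behind the grasp point. The pads swing forward as they close: fully open they stand 13 mm farther back than shut.
Start: joints at [-1.389, 0.707, -0.028, 1.485, 0.022, 0.951, -0.075], TCP at [127.603, 560.636, 231.268] pointing down, gripper open.
Joint ranges: [-2.71, 2.71], [-0.32, 2.16], [-1.57, 1.52], [0, 2.45], [-1.46, 4.6], [0, 2.02], [-2.83, 2.83]. Speed limits (rad/s): [1.89, 1.89, 2.57, 2.57, 3.01, 3.01, 3.01].

## Interface

Orientations are given as a unit quaternion [w, x, y, z].
In Python, from workcell import r, grab_frame, hand_in gives the robot as it stands. The module is installed in compiled form; this text tells all that it offers.
- The arm moves only by the tool step_arm, never from a script. Its argument "rows" is a list of rows, each a list of 5 numbers: the opening, from 0 (shut) to 1 (fully open), then the shift along the world's x, y, z in cm, then the turn about the world's z in degrees. A call has 1 to 12 rows; each row shifts and turns the commanded pose from where the row before left it; what a row does not reach is not made up. A row lasts 1/12 s, in which the tool goes at most 41.7 mm and 7.16 degrees, less where a joint would pass 70% of its speed; a pose out of reach is approached as far as the arm can. A call with a gripper value outside its range is refused whole. The fingers move at their own pace and stop on an object; the grip force is fixed at half the most. Time passes only in rows, so rows that do not move let the fingers close. It gives the time, the measured TCP pose, the force, the opening and the grip force at its end, in the units of the state.
- r.sense(): the state, without advancing time (a new reading comes with each control period).
- grab_frame(name): name is "scene" or "top"; returns a dict with "frame" (384x512x3 uint8, blue, green, red), "z_map" (384x512 float32, mm along the optical axis (not along the pixel's ray), 0 where there is no reading), "fx", "fy", "cx", "cy" (pixels), "R" (3x3) and "t" (3): a world point X has camera coordinates R X + t. Camera axes: x right, y down, z forward; pixel columns grow to the right and rows downward; lengths in mm; the calibration is good to about 2 mm. A picture is of the moment at which its call begins.
- hand_in(): hands the job in; it is judged then, once.
The state is a dict: "clock": time; "joint_positions": joint angles; "qvel": joint speeds; "joint_torque": joint torques, N m; "tool_pos": TCP position; "ee_rot": TCP orientation; "contact_force": force on the tool from outside, world axes, zero at the start; "moment": the same for the moment, N m; "finger_gap": finger opening in mm; "grip_force": force on a finger pad.
Only numpy, scipy, OpenCV 4.12 (cv2) and the standard library are available. Lean on these libraries where they do the work, as an engineer would, in place of code of your own. Each camera call takes 0.05 s, during which the arm holds its last target. There are 200 camera calls.

## Working session

There is one attempt and no reset: what is moved stays moved. The work goes in short steps, Python scripts to look and compute and a tool call to move; the robot and the scene stay as the last step left them, time stands still between calls to the robot, and variables do not carry over. Pictures are saved under pics/ and viewed, at most 14 in all, crops included, and the job is handed in when it is done.

Besides the shell and the picture viewer there is one more tool, called after "Request:" as name(argument=value, ...) on one line, values as JSON. step_arm: Moves the arm, as the interface text tells. Its arguments: {"type":"object","properties":{"rows":{"type":"array","items":{"type":"array","items":{"type":"number"}}}},"required":["rows"]}

```bash
mkdir -p pics; cat > h.py <<'E'
import numpy as np, cv2
from workcell import r, grab_frame, hand_in
def snap(name,fn=None):
    f=grab_frame(name)
    if fn: cv2.imwrite('pics/'+fn,f['frame']); np.savez('pics/'+fn+'.npz',**f)
    return f
def world(f):
    z=f['z_map'].astype(float); v,u=np.mgrid[:z.shape[0],:z.shape[1]]
    c=np.stack([(u-f['cx'])/f['fx']*z,(v-f['cy'])/f['fy']*z,z],-1)
    return (c-f['t'])@f['R']   # R^T (c-t)
def px(f,X):
    c=f['R']@np.array(X,float)+f['t']; return [f['fx']*c[0]/c[2]+f['cx'],f['fy']*c[1]/c[2]+f['cy']]
E
python3 - <<'E'
from h import *
s=r.sense();print(s['tool_pos'],s['ee_rot'],s['finger_gap'],s['clock'])
for n in('scene','top'):
    f=snap(n,n+'0.png');print(n,f['fx'],f['cx'],f['cy'],(-f['R'].T@f['t']).round(),f['R'].round(2).tolist())
a=cv2.imread('pics/scene0.png');b=cv2.imread('pics/top0.png')
cv2.imwrite('pics/top0b.png',cv2.resize(b,(800,600),interpolation=cv2.INTER_CUBIC))
E
```

```text
[127.52250983 560.3999723  230.83789163] [-4.74669496e-05  1.11628127e-01  9.93749896e-01 -5.50395609e-04] 85.65217344205354 0.0
scene 487.66540611834137 253.95182257523268 194.3363141633226 [1377. -272. 1025.] [[0.26, 0.97, 0.01], [0.74, -0.19, -0.65], [-0.62, 0.18, -0.76]]
top 444.7637206761827 253.90957391783655 188.55666202109288 [ 436.  -85. 1228.] [[-0.0, -1.0, 0.0], [-0.99, -0.0, -0.17], [0.17, -0.0, -0.99]]
```

View pics/top0b.png

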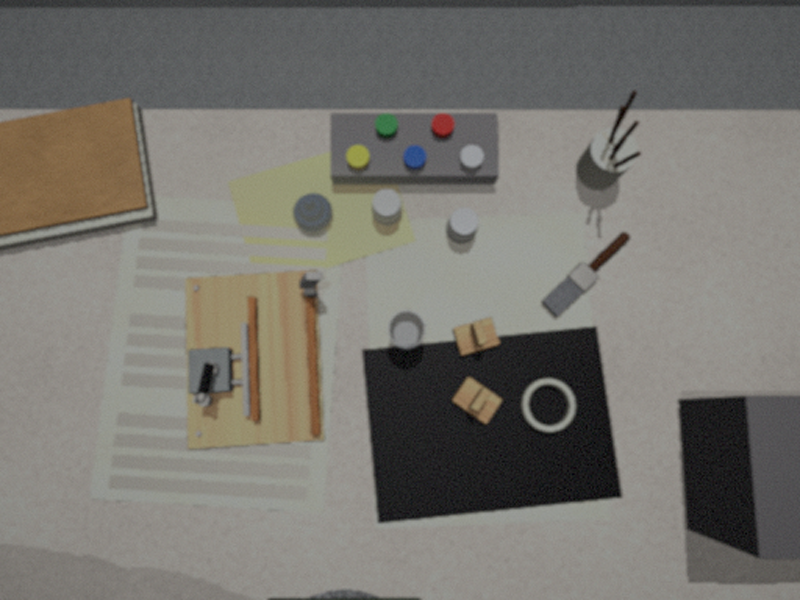

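View pics/scene0.png

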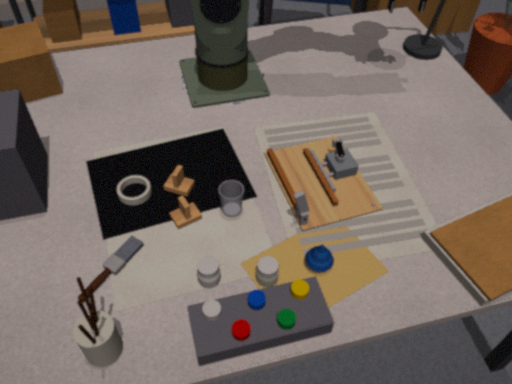

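The top view shows two stands on the board, near (477,336) and (477,400) in the enlarged picture. The jig is upper left, at about (250,360), with its flag at (311,283). The cup is at (405,335), the tape at (549,405) and the folded crank handle at (207,378).

```bash
python3 - <<'E'
from h import *
f=dict(np.load('pics/top0.png.npz'));g=f['frame']
A=cv2.resize(g[165:295,112:212],None,fx=4.6,fy=4.6,interpolation=cv2.INTER_CUBIC)
B=cv2.resize(g[195:280,285:335],None,fx=6,fy=6,interpolation=cv2.INTER_CUBIC)
C=np.zeros((600,780,3),np.uint8);C[:598,:460]=A[:598];C[:510,470:770]=B
C=np.clip(C.astype(float)*1.5,0,255).astype(np.uint8)
cv2.imwrite('pics/crop1.png',C)
W=world(f)
def P(n,u,v):
    p=W[int(v)-1:int(v)+2,int(u)-1:int(u)+2].reshape(-1,3);print(n,np.median(p,0).round(1),p[:,2].std().round(1))
for n,u,v in[('plate c',290,340),('plate br',300,420),('plate tr?',290,300),('fence',314,370),('bar',254,360),('box',215,360),('st1',477,336),('st2',477,400),('board',450,480),('shell',313,210),('cup',405,335),('flag',311,280),('tape',549,430)]:P(n,u*.64,v*.64)
E
```

```text
plate c [562.5 101.2   8.5] 2.0
plate br [424.5  78.5   9.1] 2.5
plate tr? [632.3 102.7   8.1] 2.2
fence [509.5  56.3  28.9] 2.4
bar [525.4 158.7  29.3] 2.4
box [524.3 222.3  43.7] 1.9
st1 [ 561.6 -221.8   65. ] 5.8
st2 [ 455.5 -220.4   66.5] 1.2
board [ 321.3 -179.8    1.7] 2.4
shell [783.4  57.9  60.6] 2.4
cup [ 571.2 -102.7    5.9] 1.1
flag [649.8  51.9 109. ] 8.0
tape [ 406.2 -348.1   22.5] 11.6
```

View pics/crop1.png

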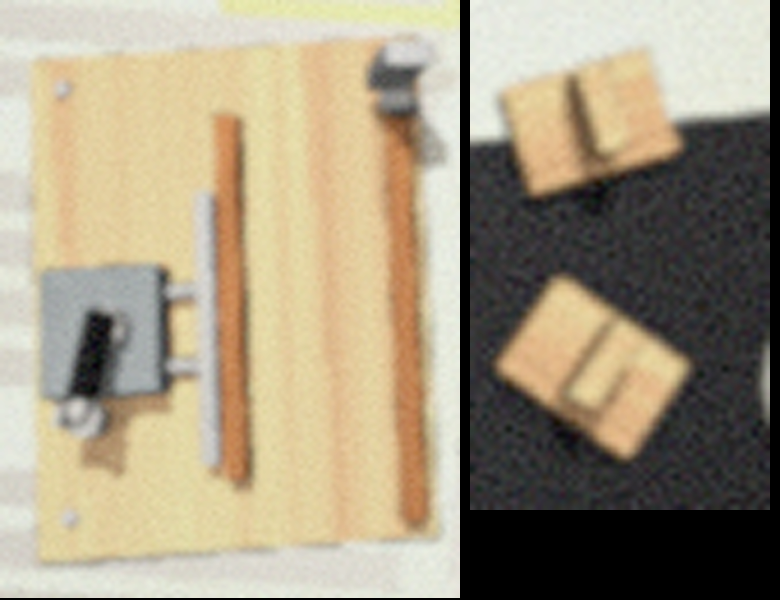

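The crop shows plate corners at (32,58), (42,562) and (440,532), gearbox corners at (42,270) and (165,392), and fence ends at (402,527) and (385,120). Both stands are upright with clear base corners. I'll fit poses to these.

```bash
cat > fit.py <<'E'
from h import *
from scipy.optimize import least_squares
f=dict(np.load('pics/top0.png.npz'))
def ja(x,y): return [112+(x+.5)/4.6-.5,165+(y+.5)/4.6-.5]
def st(x,y): return [285+(x-470+.5)/6-.5,195+(y+.5)/6-.5]
def ray(uv,z):
    d=f['R'].T@np.array([(uv[0]-f['cx'])/f['fx'],(uv[1]-f['cy'])/f['fy'],1]);c=-f['R'].T@f['t'];return (c+d*(z-c[2])/d[2])[:2]
J=[((42,270),8,157,45),((165,263),8,87,45),((42,397),-68,157,45),((165,392),-68,87,45),
 ((402,527),-150,-45,30),((426,525),-150,-60,30),((385,122),110,-45,30),
 ((32,58),150,None,8),((42,562),-150,None,8)]
J2=[((240,115),95,29),((250,483),-120,29)]
def res(p):
    o=[];c,s=np.cos(p[2]),np.sin(p[2])
    for q,x,y,z in J:
        w=ray(ja(*q),z)-p[:2];l=[c*w[0]+s*w[1],-s*w[0]+c*w[1]]
        o+=[l[0]-x,l[1]-(p[4] if y is None else y)]
    for q,x,z in J2:
        w=ray(ja(*q),z)-p[:2];l=[c*w[0]+s*w[1],-s*w[0]+c*w[1]];o+=[l[0]-x,l[1]-p[3]]
    return np.array(o)
if __name__=='__main__':
    k=least_squares(res,[520,110,0,43,170]);print(k.x.round(3));print(k.fun.round(1).tolist())
    for n,C in(('A',[(500,95),(648,48),(683,150),(532,197)]),('B',[(562,272),(692,365),(632,462),(495,370)])):
        c=np.array([ray(st(*q),18) for q in C]);xd=(c[0]+c[1]-c[2]-c[3])/2;yd=(c[0]+c[3]-c[1]-c[2])/2
        print(n,c.mean(0).round(1),np.hypot(*xd).round(1),np.hypot(*yd).round(1),np.degrees(np.arctan2(xd[1],xd[0])).round(1),np.degrees(np.arctan2(-yd[0],yd[1])).round(1))
    W=world(f);X=W[195:280,285:335].reshape(-1,3)
    t=X[(X[:,2]>58)]
    for m in(t[:,0]>510,t[:,0]<510):
        q=t[m];print('tongue',q.mean(0).round(1),np.ptp(q,0).round(),len(q))
E
python3 fit.py
python3 -c "
from scipy.spatial.transform import Rotation as R
from h import *
q=r.sense()['ee_rot'];print(R.from_quat([q[1],q[2],q[3],q[0]]).as_matrix().round(3))"
```

```text
[5.39426e+02 1.09196e+02 5.30000e-02 4.25320e+01 1.70148e+02]
[3.0, -0.7, 3.2, -1.8, 6.1, -0.4, 5.2, -0.7, 3.6, 0.1, 4.0, 1.3, -20.4, 2.3, -5.9, 2.4, -5.7, -2.4, 3.6, 0.7, 3.2, -0.7]
A [ 567.2 -227.5] 48.8 71.8 17.1 17.4
B [ 457.  -227.3] 52.3 72.0 -34.2 -34.8
tongue [ 568.3 -225.5   67.1] [40. 21. 15.] 87
tongue [ 454.7 -204.8  231.5] [  40.  154. 1167.] 99
[[-0.975  0.222 -0.   ]
 [ 0.222  0.975 -0.001]
 [-0.    -0.001 -1.   ]]
```

Request:
step_arm(rows=[[0, 2.6, -2.8, 0, 4], [0, 2.6, -2.8, 0, 4], [0, 2.6, -2.8, 0, 4], [0, 2.6, -2.8, 0, 4], [0, 2.6, -2.8, 0, 0], [0, 2.6, -2.8, 0, 0], [0, 2.6, -2.8, 0, 0], [0, 2.6, -2.8, 0, 0], [0, 2.6, -2.8, 0, 0], [0, 2.6, -2.8, 0, 0], [0, 2.6, -2.8, 0, 0], [0, 2.6, -2.8, 0, 0]])

```text
clock: 1.1
tool_pos: [440.6, 222.9, 231.2]
ee_rot: [-0.0, -0.028, 1.0, -0.0]
contact_force: [0.5, 1.1, 0.6]
finger_gap: -0.2
grip_force: 0.0
```

```bash
sed -i 's/ ((385,122),110,-45,30),/ /; s/^ ((402,527)/ ((402,527)/' fit.py; sed -i '/((426,525)/s/((385,122),110,-45,30),//' fit.py; sed -i 's/for q,x,y,z in J:/for q,x,y,z in J:\n        px_=0 if y is None else 1/; s/o+=\[l\[0\]-x,l\[1\]-(p\[4\]/o+=[(l[0]-x)*px_,l[1]-(p[4]/' fit.py; python3 fit.py | head -2
python3 - <<'E'
from fit import *
W=world(f); X=W[165:185,188:212].reshape(-1,3); X=X[X[:,2]>50]
print('flag pts',np.c_[X].round(0)[np.argsort(X[:,2])][::4].tolist())
X=W[165:300,112:212].reshape(-1,3);k=X[(X[:,2]>54)&(X[:,1]>150)];print('handle',k.mean(0).round(),k.max(0).round(),k.min(0).round())
print('hinge blob',ray(ja(80,415),70),'grip end',ray(ja(103,315),71),'grip near',ray(ja(82,395),71))
E
```

```text
[5.43586e+02 1.09238e+02 5.60000e-02 4.27510e+01 1.70356e+02]
[-0.7, -0.6, -0.7, -1.6, 2.4, -0.1, 1.3, -0.4, -0.6, 0.7, -0.3, 1.9, -0.0, 2.0, -0.0, -2.0, -0.4, 0.4, -0.8, -0.4]
flag pts [[661.0, 81.0, 52.0], [649.0, 61.0, 55.0], [649.0, 77.0, 58.0], [648.0, 71.0, 61.0], [658.0, 76.0, 68.0], [649.0, 59.0, 72.0], [659.0, 75.0, 75.0], [650.0, 51.0, 79.0], [649.0, 55.0, 84.0], [654.0, 71.0, 87.0], [659.0, 70.0, 89.0], [650.0, 43.0, 97.0], [649.0, 56.0, 100.0], [654.0, 66.0, 103.0], [650.0, 65.0, 106.0], [658.0, 65.0, 108.0], [650.0, 62.0, 110.0], [660.0, 39.0, 113.0], [662.0, 47.0, 114.0], [654.0, 44.0, 115.0], [659.0, 54.0, 116.0], [654.0, 49.0, 116.0], [648.0, 59.0, 116.0], [656.0, 54.0, 117.0], [659.0, 49.0, 117.0], [656.0, 61.0, 119.0], [656.0, 56.0, 120.0], [653.0, 59.0, 120.0], [653.0, 53.0, 121.0], [652.0, 61.0, 123.0]]
handle [482. 229.  72.] [520. 248.  84.] [448. 214.  54.]
hinge blob [458.57436657 233.17930959] grip end [514.31482395 222.53057716] grip near [469.63541834 232.29835091]
```

Request:
step_arm(rows=[[0, 2.7, -2.9, 0, 0], [0, 2.7, -2.9, 0, 0], [0, 2.7, -2.9, 0, 0], [0, 2.7, -2.9, 0, 0], [0, 2.7, -2.9, 0, 0], [0, 2.7, -2.9, 0, 0], [0, 2.7, -2.9, 0, 0], [0, 2.6, -2.9, 0, 0], [0, 0, 0, -3.8, 0], [0, 0, 0, -3.8, 0], [0, 0, 0, -3.8, 0], [0, 0, 0, -3.6, 0]])

```text
clock: 2.1
tool_pos: [654.1, -7.5, 79.0]
ee_rot: [-0.0, -0.028, 1.0, 0.0]
contact_force: [1.9, 0.4, 0.0]
finger_gap: -0.1
grip_force: 0.0
```

Request:
step_arm(rows=[[0, 0, 1.5, 0, 0], [0, 0, 1.5, 0, 0], [0, 0, 1.5, 0, 0], [0, 0, 1.5, 0, 0], [0, 0, 1.5, 0, 0], [0, 0, 1.5, 0, 0], [0, 0, 1.5, 0, 0]])

```text
clock: 2.68
tool_pos: [654.8, 99.5, 82.0]
ee_rot: [0.0, -0.028, 1.0, 0.0]
contact_force: [-0.8, -1.5, -0.1]
finger_gap: -0.3
grip_force: 0.3
```

Request:
step_arm(rows=[[0, 0, 0.4, -0.8, 0], [0, 0, 0.4, -0.8, 0], [0, 0, 0, -0.8, 0], [0, 0, 0, -0.8, 0], [0, 0, 0, -0.5, 0], [0, 0, 0, -0.3, 0], [0, 0, 0, -0.2, 0], [0, 0, 0, 0, 0]])

```text
clock: 3.35
tool_pos: [654.4, 104.9, 39.9]
ee_rot: [-0.0, -0.027, 1.0, -0.0]
contact_force: [-7.3, -2.2, 12.4]
finger_gap: 0.0
grip_force: 6.1
```

Request:
step_arm(rows=[[0, 0, 0, 3.7, 0], [0, 0, 0, 3.7, 0], [0, 0, 0, 3.7, 0], [0.5, -1, -3.7, 0, 3.5], [0.5, -1, -3.7, 0, 3.5], [0.5, -1, -3.7, 0, 3.5], [0.5, -1, -3.7, 0, 3.5], [0.5, -1, -3.7, 0, 0], [0.5, -0.9, -3.7, 0, 0], [0.5, -0.9, -3.7, 0, 0], [0.5, -0.9, -3.7, 0, 0], [0.5, -0.9, -3.6, 0, 0]])

```text
clock: 4.35
tool_pos: [567.7, -228.9, 150.4]
ee_rot: [0.0, -0.149, 0.989, -0.0]
contact_force: [0.8, 0.7, -1.0]
finger_gap: 42.3
grip_force: 0.0
```

```bash
python3 - <<'E'
from h import *
s=r.sense();print(s['tool_pos'].round(1) if hasattr(s['tool_pos'],'round') else s['tool_pos'],s['finger_gap'])
f=snap('scene','scene1.png');t=snap('top','top1.png')
a=cv2.resize(f['frame'][130:250,80:400],(800,300),interpolation=cv2.INTER_CUBIC)
b=cv2.resize(t['frame'][165:285,110:430],(800,300),interpolation=cv2.INTER_CUBIC)
cv2.imwrite('pics/crop2.png',np.clip(np.vstack([a,b])*1.5,0,255).astype(np.uint8))
E
```

```text
[ 567.7 -228.9  150.4] 42.27883085584478
```

View pics/crop2.png

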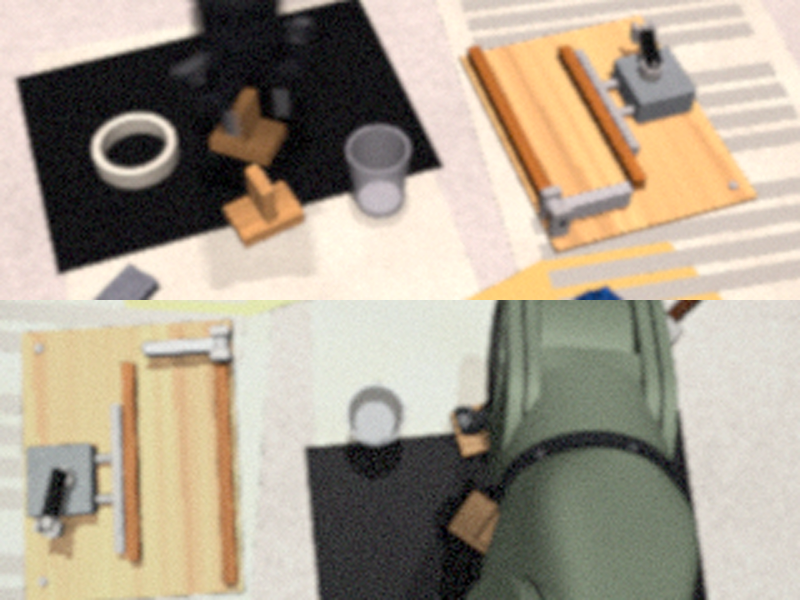

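The flag lies down across the channel at (600,197), and both stands are where they were. I'll descend on stand A.

Request:
step_arm(rows=[[0.5, 0, 0.2, -3.7, 0], [0.5, 0, 0, -3.7, 0], [0.5, 0, 0, -3.0, 0], [0.5, 0, 0, -1.8, 0], [0.5, 0, 0, 0, 0], [0, 0, 0, 0, 0], [0, 0, 0, 0, 0], [0, 0, 0, 0, 0], [0, 0, 0, 0, 0], [0, 0, 0, 0, 0]])

```text
clock: 5.28
tool_pos: [569.4, -224.8, 30.0]
ee_rot: [0.001, -0.149, 0.989, -0.001]
contact_force: [-0.6, -0.6, 9.5]
finger_gap: 13.2
grip_force: 59.7
```

Request:
step_arm(rows=[[0, 0, 0, 3.6, 0], [0, 2.7, 0, 3.0, 0], [0, 2.7, 0, 3.0, -3.5], [0, 2.7, 3.0, 0, -3.5], [0, 0, 3.7, 0, -3.5], [0, 0, 3.7, 0, -3.5], [0, 0, 3.7, 0, 0], [0, -0.8, 3.7, 0, 0], [0, -0.8, 3.7, 0, 0], [0, -0.8, 3.7, 0, 0], [0, -0.9, 3.7, 0, 0], [0, -0.9, 3.7, 0, 0]])

```text
clock: 6.28
tool_pos: [607.1, 103.4, 125.3]
ee_rot: [0.001, -0.028, 1.0, 0.0]
contact_force: [0.1, 0.5, -1.0]
finger_gap: 13.0
grip_force: 59.1
```

Request:
step_arm(rows=[[0, 0, 0.4, -3, 0], [0, 0, 0, -3, 0], [0, 0, 0, -2, 0], [0, 0, 0, -0.4, 0], [0, 0, 0, -0.3, 0], [0, 0, 0, 0, 0]])

```text
clock: 6.78
tool_pos: [607.6, 105.7, 38.7]
ee_rot: [0.0, -0.028, 1.0, 0.0]
contact_force: [0.9, -0.5, -1.5]
finger_gap: 13.2
grip_force: 59.3
```

Request:
step_arm(rows=[[0, 0, 0, -0.2, 0], [0, 0.3, 0, 0, 0], [0, 0.3, 0, 0, 0], [0, 0.3, 0.1, 0, 0], [0, 0.2, 0, 0, 0], [0, 0.2, 0, 0, 0], [0, 0, 0, 0, 0]])

```text
clock: 7.37
tool_pos: [620.3, 106.4, 37.9]
ee_rot: [-0.0, -0.027, 1.0, -0.0]
contact_force: [-16.7, -3.7, 29.1]
finger_gap: 13.5
grip_force: 63.8
```

Request:
step_arm(rows=[[0, 0, 0, 0.1, 0], [0, 0, 0, 0.1, 0], [0, 0.1, 0, 0, 0], [0, 0, 0, 0, 0]])

```text
clock: 7.7
tool_pos: [622.2, 106.7, 38.0]
ee_rot: [0.001, -0.028, 1.0, 0.0]
contact_force: [-1.3, -0.6, 8.8]
finger_gap: 13.6
grip_force: 60.5
```

Request:
step_arm(rows=[[0, 0.1, 0, 0.1, 0], [0, 0.2, 0, 0, 0], [0, 0.2, 0, 0, 0], [0, 0, 0, 0, 0]])

```text
clock: 8.03
tool_pos: [626.9, 106.8, 38.2]
ee_rot: [0.0, -0.028, 1.0, 0.0]
contact_force: [0.9, 0.6, -0.2]
finger_gap: 13.6
grip_force: 59.2
```

```bash
python3 - <<'E'
from h import *
f=snap('scene','scene2.png');t=snap('top','top2.png')
a=cv2.resize(f['frame'][140:230,260:390],(800,554),interpolation=cv2.INTER_CUBIC)
cv2.imwrite('pics/crop3.png',np.clip(a*1.5,0,255).astype(np.uint8))
W=world(t);m=t['frame'][165:185,165:205]
W=W[160:195,160:215].reshape(-1,3);
k=W[(W[:,2]>33)&(W[:,2]<46)&(W[:,0]>600)];print(len(k),k.mean(0),np.percentile(k,[2,50,98],axis=0).round(1))
E
```

```text
35 [658.51587992  66.2929708   41.21648659] [[624.6  54.4  33.1]
 [660.3  65.7  42.4]
 [671.2  80.   45.9]]
```

View pics/crop3.png

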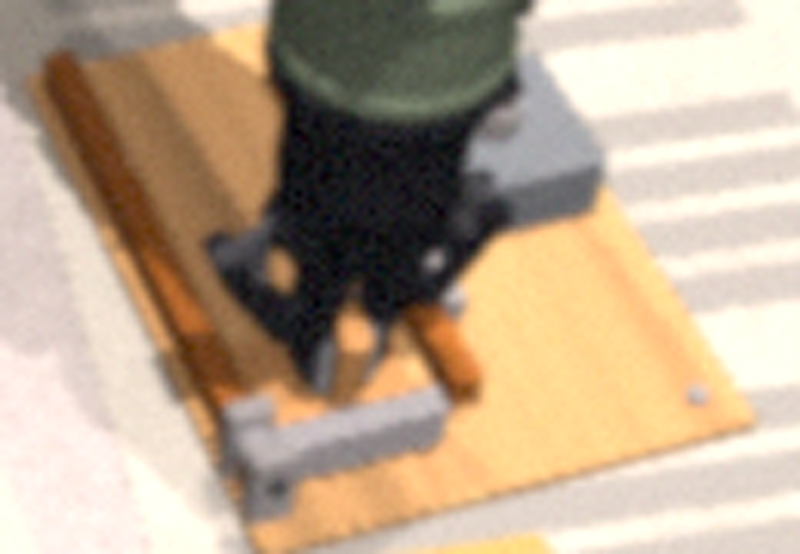

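The stand is in the channel just behind the flag, with the tongue at (350,350), and it seems nearly touching. I'll keep nudging until the force shows contact.

Request:
step_arm(rows=[[0, 0.1, 0, 0, 0], [0, 0.1, 0, 0, 0], [0, 0, 0, 0, 0]])

```text
clock: 8.38
tool_pos: [628.5, 106.8, 38.2]
ee_rot: [-0.0, -0.028, 1.0, 0.0]
contact_force: [-1.5, 2.1, -1.1]
finger_gap: 13.7
grip_force: 59.3
```

Request:
step_arm(rows=[[0, 0.1, 0, 0, 0], [0, 0.1, 0, 0, 0], [0, 0.1, 0, 0, 0], [0, 0, 0, 0, 0]])

```text
clock: 8.72
tool_pos: [630.6, 106.9, 38.2]
ee_rot: [-0.001, -0.028, 1.0, -0.0]
contact_force: [-10.0, 2.1, 5.1]
finger_gap: 13.5
grip_force: 60.2
```

Request:
step_arm(rows=[[0.4, 0, 0, 0, 0], [0.4, 0, 0, 0, 0], [0.4, 0, 0, 0, 0], [0.4, 0, 0, 3, 0], [0.4, 0, 0, 3.7, 0], [0.4, 0, 0, 3.7, 0], [0.4, 0, -3.7, 0, 0], [0.4, 0, -3.7, 0, 0], [0.4, 0, -3.7, 0, 0], [0.4, 0, -3.7, 0, 0], [0.4, -0.5, -3.7, 0, 0], [0.4, -1.0, -3.7, 0, 0]])

```text
clock: 9.72
tool_pos: [616.8, -117.4, 142.2]
ee_rot: [0.0, -0.028, 1.0, -0.0]
contact_force: [-0.1, -1.0, -0.8]
finger_gap: 34.2
grip_force: 0.0
```

```bash
python3 - <<'E'
from h import *
t=snap('top','top3.png');f=snap('scene','scene3.png')
a=cv2.resize(t['frame'][165:295,112:212],None,fx=4.6,fy=4.6,interpolation=cv2.INTER_CUBIC)
b=cv2.resize(f['frame'][165:225,280:340],(330,330),interpolation=cv2.INTER_CUBIC)
C=np.zeros((598,800,3));C[:,:460]=a[:598];C[:330,470:]=b
cv2.imwrite('pics/crop4.png',np.clip(C*1.5,0,255).astype(np.uint8))
E
```

```text
(no output)
```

View pics/crop4.png

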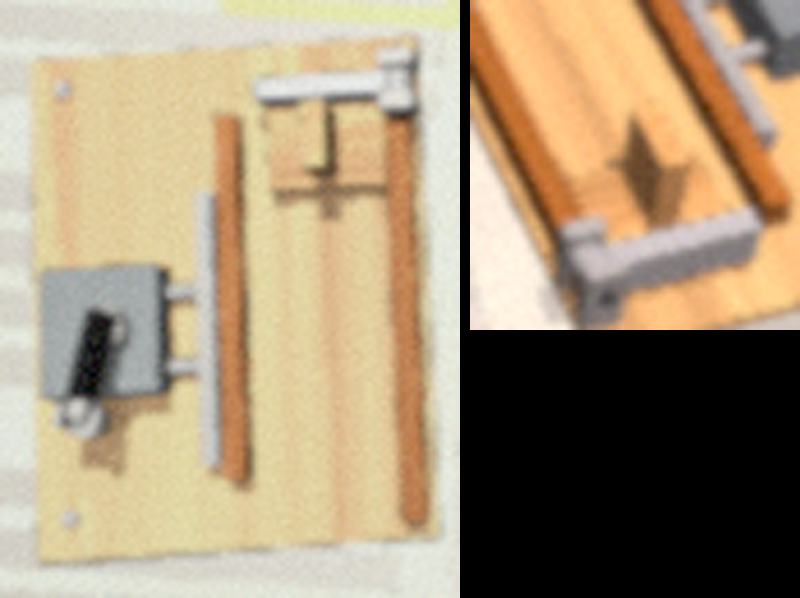

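```bash
python3 - <<'E'
from fit import *
def jl(w): 
    w=w-np.array([543.6,109.2]);c,s=np.cos(.056),np.sin(.056);return (np.array([c*w[0]+s*w[1],-s*w[0]+c*w[1]])).round(1)
for n,q,z in[('rear L',(275,192),26),('rear R',(384,186),26),('left edge',(272,150),26),('tongue rear',(318,172),76),('tongue L',(307,150),76),('tongue R',(327,150),76),('flag face L',(258,102),40),('flag face R',(380,96),40),('flag back',(258,80),40)]:
    print(n,ray(ja(*q),z).round(1),jl(ray(ja(*q),z)))
t=dict(np.load('pics/top3.png.npz'));W=world(t)[165:215,165:205].reshape(-1,3);k=W[(W[:,2]>66)&(W[:,2]<90)]
print(len(k),k.mean(0),jl(k.mean(0)[:2]),np.ptp(k,0))
E
```

```text
rear L [589.9 136. ] [47.7 24.2]
rear R [593.5  71.6] [ 47.7 -40.3]
left edge [615.  138.6] [73.  25.3]
tongue rear [595.  102.8] [50.9 -9.3]
tongue L [607.6 109.4] [63.9 -3.4]
tongue R [607.6  98. ] [ 63.3 -14.8]
flag face L [641.5 145.1] [99.8 30.3]
flag face R [645.1  73.3] [ 99.4 -41.5]
flag back [654.7 145.5] [113.  30.]
91 [616.96282228 107.05573532  74.6151321 ] [73.1 -6.2] [39.78272649 14.32053642 13.39942097]
```

```bash
python3 - <<'E'
from h import *
for n in('scene0','scene3'):
    f=dict(np.load(f'pics/{n}.png.npz'));W=world(f).reshape(-1,3)
    k=W[(W[:,2]>28)&(W[:,2]<75)&(abs(W[:,0]-457)<50)&(abs(W[:,1]+227)<60)]
    print(n,len(k),k.mean(0).round(1))
    k=W[(W[:,2]>14)&(W[:,2]<22)&(abs(W[:,0]-457)<60)&(abs(W[:,1]+227)<70)]
    print(len(k),k.mean(0).round(1))
E
```

```text
scene0 178 [ 463.9 -227.8   55.6]
230 [ 465.8 -226.6   19. ]
scene3 178 [ 464.1 -227.8   55.4]
236 [ 466.7 -226.8   18.8]
```

Request:
step_arm(rows=[[0.5, -2.7, -1.8, 0, -6.3], [0.5, -2.7, -1.8, 0, -6.3], [0.5, -2.7, -1.8, 0, -6.3], [0.5, -2.6, -1.8, 0, -6.3], [0.5, -2.6, -1.9, 0, -6.3], [0.5, -2.6, -1.9, 0, -6.2], [0.5, 0, 0, 0, 0]])

```text
clock: 10.4
tool_pos: [453.3, -229.4, 142.7]
ee_rot: [-0.001, 0.303, 0.953, -0.002]
contact_force: [-0.8, -0.2, -0.3]
finger_gap: 42.6
grip_force: 0.0
```

Request:
step_arm(rows=[[0.5, 0.5, 0.2, -3.7, 0], [0.5, 0, 0, -3.7, 0], [0.5, 0, 0, -2.7, 0], [0.5, 0, 0, -1.0, 0], [0.5, 0, 0, 0, 0], [0, 0, 0, 0, 0], [0, 0, 0, 0, 0], [0, 0, 0, 0, 0], [0, 0, 0, 0, 0], [0, 0, 0, 0, 0]])

```text
clock: 11.23
tool_pos: [463.3, -223.8, 33.0]
ee_rot: [0.001, 0.297, 0.955, -0.0]
contact_force: [-1.3, 0.1, 7.1]
finger_gap: 13.7
grip_force: 59.1
```

Request:
step_arm(rows=[[0, 0, 0, 3.3, 0], [0, 0, 0, 3.3, 0], [0, 0, 1.5, 3.3, 0], [0, 0, 3.6, 0, 6.3], [0, 0, 3.6, 0, 6.3], [0, 0, 3.6, 0, 6.3], [0, 0, 3.6, 0, 6.3], [0, 0, 3.6, 0, 6.3], [0, 1.5, 3.3, 0, 6.3], [0, 2.5, 3.0, 0, 0], [0, 2.5, 3.0, 0, 0], [0, 2.0, 3.0, 0, 0]])

```text
clock: 12.23
tool_pos: [549.2, 96.4, 132.0]
ee_rot: [0.001, -0.029, 1.0, 0.0]
contact_force: [0.4, -0.6, -1.5]
finger_gap: 13.3
grip_force: 62.4
```

Request:
step_arm(rows=[[0, 0.3, 0.7, -3.3, 0], [0, 0, 0, -3.0, 0], [0, 0, 0, -1.8, 0], [0, 0, 0, -0.7, 0], [0, 0, 0, -0.2, 0], [0, 0, 0, 0, 0]])

```text
clock: 12.73
tool_pos: [550.8, 101.9, 41.5]
ee_rot: [0.0, -0.029, 1.0, 0.0]
contact_force: [-1.5, 1.6, -2.5]
finger_gap: 13.2
grip_force: 63.0
```

Request:
step_arm(rows=[[0, 0.3, 0, 0, 0], [0, 0.3, 0, 0, 0], [0, 0.3, 0.1, 0, 0], [0, 0.2, 0, 0, 0], [0, 0.2, 0, 0, 0], [0, 0, 0, 0, 0]])

```text
clock: 13.23
tool_pos: [564.2, 102.8, 40.8]
ee_rot: [0.001, -0.029, 1.0, 0.0]
contact_force: [0.3, 2.6, 3.6]
finger_gap: 13.7
grip_force: 64.2
```

Request:
step_arm(rows=[[0, 0.2, 0, 0, 0], [0, 0.2, 0, 0, 0], [0, 0.1, 0, 0, 0], [0, 0.1, 0, 0, 0], [0, 0, 0, 0, 0]])

```text
clock: 13.65
tool_pos: [568.3, 103.0, 40.9]
ee_rot: [-0.001, -0.029, 1.0, 0.0]
contact_force: [-12.8, 3.4, 18.1]
finger_gap: 13.3
grip_force: 66.5
```

Request:
step_arm(rows=[[0, 0.1, 0, 0.1, 0], [0, 0.1, 0, 0, 0], [0, 0, 0, 0, 0]])

```text
clock: 13.9
tool_pos: [571.4, 103.1, 41.4]
ee_rot: [-0.0, -0.029, 1.0, 0.0]
contact_force: [-2.0, 4.9, 0.5]
finger_gap: 13.2
grip_force: 63.8
```

Request:
step_arm(rows=[[0, 0.2, 0, 0, 0], [0, 0.1, 0, 0, 0], [0, 0.1, 0, 0, 0], [0, 0, 0, 0, 0]])

```text
clock: 14.23
tool_pos: [574.3, 103.3, 41.2]
ee_rot: [-0.001, -0.029, 1.0, 0.0]
contact_force: [-8.8, 4.6, 3.7]
finger_gap: 13.6
grip_force: 64.2
```

Request:
step_arm(rows=[[0, 0.1, 0, 0, 0], [0, 0.1, 0, 0, 0], [0, 0, 0, 0, 0]])

```text
clock: 14.48
tool_pos: [574.7, 103.3, 41.1]
ee_rot: [-0.003, -0.029, 1.0, -0.0]
contact_force: [-20.4, 6.1, 11.7]
finger_gap: 13.1
grip_force: 65.6
```

Request:
step_arm(rows=[[0, -0.1, 0, 0, 0], [0.4, 0, 0, 0, 0], [0.4, 0, 0, 0, 0], [0.4, 0, 0, 0, 0], [0.4, 0, 0, 3, 0], [0.4, 0, 0, 3.7, 0], [0.4, 0, 0, 3.7, 0], [0.4, 0, -3.7, 0, 0], [0.4, 0, -3.7, 0, 0], [0.4, 0, -3.7, 0, 0], [0.4, 0, -3.7, 0, 0], [0.4, 0, -3.7, 0, 0]])

```text
clock: 15.48
tool_pos: [576.5, -84.5, 145.5]
ee_rot: [0.0, -0.028, 1.0, -0.0]
contact_force: [1.5, -0.0, -0.4]
finger_gap: 34.5
grip_force: 0.0
```

```bash
python3 - <<'E'
from fit import *
t=snap('top','top4.png');f2=snap('scene','scene4.png')
a=cv2.resize(t['frame'][165:295,112:212],None,fx=4.6,fy=4.6,interpolation=cv2.INTER_CUBIC)
b=cv2.resize(f2['frame'][155:225,270:340],(330,330),interpolation=cv2.INTER_CUBIC)
C=np.zeros((598,800,3));C[:,:460]=a[:598];C[:330,470:]=b
cv2.imwrite('pics/crop5.png',np.clip(C*1.4,0,255).astype(np.uint8))
W=world(t)[165:250,150:208].reshape(-1,3);k=W[(W[:,2]>68)&(W[:,2]<90)]
for m in(k[:,0]>592,k[:,0]<592):
    w=k[m].mean(0)[:2]-[543.6,109.2];c,s=np.cos(.056),np.sin(.056);print(m.sum(),c*w[0]+s*w[1],-s*w[0]+c*w[1],np.ptp(k[m],0))
E
```

```text
87 75.4754421299793 -6.137006696496652 [40.15189991 14.91737538 12.24396911]
88 26.281656642174944 -6.429617712009218 [39.47843087 16.12338761 11.66530371]
```

View pics/crop5.png

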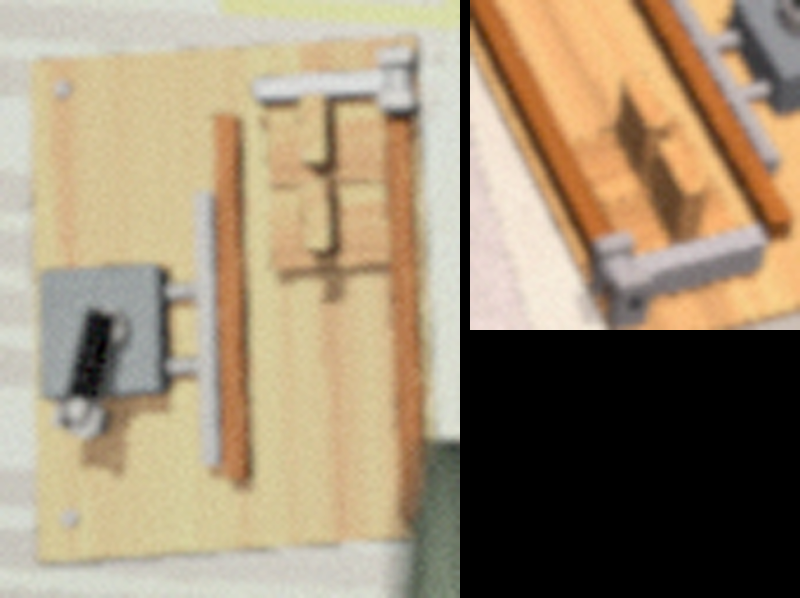

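Both stands sit in the channel with the row closed at the flag: jig x = 75.5 and 26.3, y about -6. Next is the handle. Its hinge is near (80,415) in the crop and the grip lies up to (103,315).

Request:
step_arm(rows=[[0.5, -0.8, 3.4, 0, -4], [0.5, -0.8, 3.4, 0, -4], [0.5, -0.8, 3.4, 0, -4], [0.5, -0.8, 3.4, 0, -4], [0.5, -0.8, 3.4, 0, 0], [0.5, -0.8, 3.4, 0, 0], [0.5, -0.8, 3.4, 0, 0], [0.5, -0.9, 3.5, 0, 0], [0.5, -0.9, 3.5, 0, 0], [0.5, 0, 0, 0, 0], [0.5, 0, 0, 0, 0]])

```text
clock: 16.5
tool_pos: [502.0, 227.5, 145.3]
ee_rot: [0.0, 0.109, 0.994, 0.0]
contact_force: [-0.2, -1.6, -0.5]
finger_gap: 42.8
grip_force: 0.0
```

Request:
step_arm(rows=[[0.5, 0, -0.4, -3.5, 0], [0.5, 0, 0, -3.0, 0], [0.5, 0, 0, -1.9, 0], [0.5, 0, 0, 0, 0], [0, 0, 0, 0, 0], [0, 0, 0, 0, 0], [0, 0, 0, 0, 0], [0, 0, 0, 0, 0], [0, 0, 0, 0, 0]])

```text
clock: 17.25
tool_pos: [504.1, 223.9, 63.3]
ee_rot: [0.002, 0.11, 0.994, 0.002]
contact_force: [2.6, 11.4, -2.8]
finger_gap: 15.5
grip_force: 58.7
```

Request:
step_arm(rows=[[0, -0.1, 0, 0.5, 0], [0, -0.2, 0.1, 0.6, 0], [0, -0.3, 0.1, 0.5, 0], [0, -0.3, 0.1, 0.5, 0], [0, -0.4, 0.1, 0.4, 0], [0, -0.4, 0.1, 0.4, 0], [0, 0, 0, 0, 0]])

```text
clock: 17.83
tool_pos: [485.4, 228.0, 92.1]
ee_rot: [0.001, 0.11, 0.994, 0.001]
contact_force: [-3.3, 8.2, -10.2]
finger_gap: 15.2
grip_force: 59.2
```

Request:
step_arm(rows=[[0, -0.5, 0.1, 0.3, 0], [0, -0.5, 0.1, 0.3, 0], [0, -0.5, 0.1, 0.2, 0], [0, -0.6, 0.1, 0.1, 0], [0, -0.4, 0.1, 0.1, 0], [0, -0.4, 0.1, 0, 0], [0, -0.2, 0.1, 0, 0], [0, 0, 0, 0, 0]])

```text
clock: 18.5
tool_pos: [454.3, 233.8, 100.6]
ee_rot: [0.0, 0.111, 0.994, 0.0]
contact_force: [-0.1, 0.0, -0.2]
finger_gap: 0.2
grip_force: 0.0
```

```bash
python3 - <<'E'
from h import *
t=snap('top','top5.png');f=snap('scene','scene5.png')
b=cv2.resize(f['frame'][100:210,270:400],(780,560),interpolation=cv2.INTER_CUBIC)
cv2.imwrite('pics/crop6.png',np.clip(b*1.6,0,255).astype(np.uint8))
E
```

```text
(no output)
```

View pics/crop6.png

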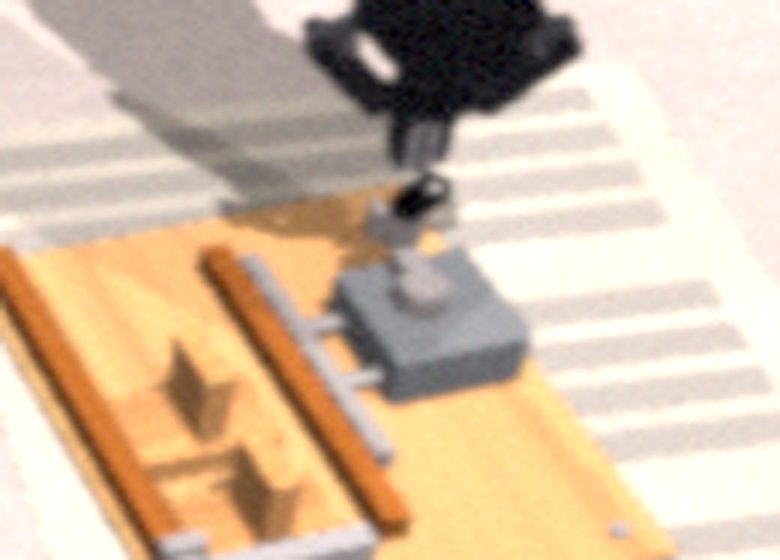

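The handle slipped out partway and is now half-raised at (425,200). The rear stand also looks displaced: there is a gap between the tongues at (200,400) and (265,490). I'll measure both.

```bash
python3 - <<'E'
from h import *
f=dict(np.load('pics/scene5.png.npz'));W=world(f).reshape(-1,3)
H=np.array([458.6,233.2,71]);d=np.array([.976,-.219]);n=np.array([.219,.976])
k=W[(abs((W[:,:2]-H[:2])@n)<14)&(W[:,2]>64)&(W[:,2]<135)]
q=np.c_[(k[:,:2]-H[:2])@d,k[:,2]-71];q=q[(q[:,0]>-20)&(q[:,0]<80)]
print(q[np.argsort(q[:,0])].round(0)[::2].tolist())
for nm in('top5','scene5','top4','scene4'):
    V=world(dict(np.load(f'pics/{nm}.png.npz'))).reshape(-1,3);w=V[:,:2]-[543.6,109.2];c,s=np.cos(.056),np.sin(.056)
    x=c*w[:,0]+s*w[:,1];y=-s*w[:,0]+c*w[:,1];m=(V[:,2]>62)&(V[:,2]<85)&(abs(y)<40)&(x>-140)&(x<100)
    print(nm,np.histogram(x[m],np.arange(-60,101,10))[0],[(y[m&(x>=a)&(x<a+20)].mean().round(1)) for a in range(-60,100,20) if (m&(x>=a)&(x<a+20)).any()])
E
```

```text
[[-8.0, 43.0], [-6.0, 3.0], [-1.0, 30.0], [-1.0, 49.0], [-0.0, 53.0], [0.0, 61.0], [0.0, 54.0], [1.0, 2.0], [1.0, 62.0], [2.0, 44.0], [2.0, 44.0], [2.0, 45.0], [3.0, 41.0], [3.0, 53.0], [3.0, -4.0], [3.0, 60.0], [4.0, 61.0], [4.0, 54.0], [4.0, 46.0], [5.0, 57.0], [5.0, -3.0], [5.0, 58.0], [5.0, 54.0], [5.0, 47.0], [6.0, 36.0], [6.0, 55.0], [6.0, 37.0], [6.0, 52.0], [6.0, -5.0], [7.0, 52.0], [7.0, 59.0], [7.0, 63.0], [7.0, -1.0], [7.0, 60.0], [7.0, 41.0], [7.0, 60.0], [7.0, 52.0], [7.0, 41.0], [7.0, 42.0], [8.0, 60.0], [8.0, 20.0], [9.0, 61.0], [9.0, 43.0], [9.0, 47.0], [10.0, 14.0], [13.0, -7.0], [15.0, 11.0], [17.0, -7.0], [18.0, 25.0], [18.0, 18.0], [19.0, 30.0], [20.0, 23.0], [21.0, 17.0], [22.0, 22.0], [24.0, 27.0], [25.0, -7.0], [26.0, -6.0], [27.0, 34.0], [29.0, 50.0], [29.0, 32.0], [29.0, -6.0], [30.0, 47.0], [30.0, 44.0], [31.0, 56.0], [31.0, 52.0], [32.0, 56.0], [33.0, 50.0], [33.0, -7.0], [33.0, 43.0], [34.0, 33.0], [34.0, 37.0], [35.0, 52.0], [36.0, 49.0], [37.0, 39.0], [37.0, 50.0], [38.0, 51.0], [38.0, 51.0], [39.0, 44.0], [39.0, 48.0], [39.0, -5.0], [40.0, 49.0], [40.0, 53.0], [40.0, 49.0], [42.0, 43.0], [42.0, -5.0], [46.0, -6.0], [49.0, -7.0], [55.0, -5.0], [57.0, -3.0], [58.0, -6.0], [61.0, -7.0], [61.0, -6.0], [66.0, -6.0]]
top5 [ 0  0  0  0 20 24 23 25  1  0  0 12 21 21 23 16] [np.float64(-6.4), np.float64(-6.3), np.float64(1.9), np.float64(-6.2), np.float64(-6.3), np.float64(-6.7)]
scene5 [ 0  0  0  0 16 21 18 25 19  0  0  5 24 20 29 32] [np.float64(-9.8), np.float64(-9.7), np.float64(-8.3), np.float64(-7.6), np.float64(-9.9), np.float64(-9.1)]
top4 [ 0  0  0  0  0  0 12 23 20 24 16 12 24 18 24 16] [np.float64(-7.2), np.float64(-7.0), np.float64(-6.0), np.float64(-6.5), np.float64(-6.9)]
scene4 [ 0  0  0  0  0  0  3 23 24 19 32  7 18 23 25 31] [np.float64(-10.4), np.float64(-10.2), np.float64(-9.0), np.float64(-9.9), np.float64(-8.9)]
```

Request:
step_arm(rows=[[0, 0, 0, 2.5, 0], [0, 0, 0, 2.5, 0], [0, 1.8, -2.6, 0, 4], [0, 1.8, -2.6, 0, 4], [0.5, 1.8, -2.6, 0, 4], [0.5, 1.8, -2.6, 0, 3.7], [0.5, 1.8, -2.7, 0, 0], [0.5, 0, 0, 0, 0], [0.5, 0, 0, 0, 0]])

```text
clock: 19.35
tool_pos: [545.2, 100.7, 150.0]
ee_rot: [-0.0, -0.024, 1.0, -0.0]
contact_force: [-0.9, 0.8, 0.3]
finger_gap: 42.5
grip_force: 0.0
```

Request:
step_arm(rows=[[0.5, 0, 0.2, -3.5, 0.5], [0.5, 0, 0, -3.5, 0], [0.5, 0, 0, -2.9, 0], [0.5, 0, 0, -1.0, 0], [0.5, 0, 0, 0, 0], [0, 0, 0, 0, 0], [0, 0, 0, 0, 0], [0, 0, 0, 0, 0], [0, 0, 0, 0, 0]])

```text
clock: 20.1
tool_pos: [545.4, 104.9, 43.1]
ee_rot: [0.001, -0.03, 1.0, 0.0]
contact_force: [-2.0, 1.0, 7.5]
finger_gap: 12.8
grip_force: 59.2
```

Request:
step_arm(rows=[[0, 0.4, 0, 0, 0], [0, 0.4, 0, 0, 0], [0, 0.4, 0.1, 0, 0], [0, 0.4, 0, 0, 0], [0, 0.3, 0, 0, 0], [0, 0.2, 0, 0, 0], [0, 0, 0, 0, 0]])

```text
clock: 20.68
tool_pos: [565.2, 106.0, 43.4]
ee_rot: [-0.0, -0.03, 1.0, 0.0]
contact_force: [-10.8, 1.9, 21.1]
finger_gap: 13.2
grip_force: 68.2
```

Relieve the downward press slightly and go on.

Request:
step_arm(rows=[[0, 0.1, 0, 0.1, 0], [0, 0.1, 0, 0.1, 0], [0, 0.1, 0, 0, 0], [0, 0.1, 0, 0, 0], [0, 0, 0, 0, 0]])

```text
clock: 21.1
tool_pos: [570.0, 105.6, 43.6]
ee_rot: [0.0, -0.03, 1.0, -0.0]
contact_force: [1.7, -0.4, 3.1]
finger_gap: 13.4
grip_force: 65.5
```

Request:
step_arm(rows=[[0, 0.1, 0, 0, 0], [0, 0.1, 0, 0, 0], [0, 0.1, 0, 0, 0], [0, 0, 0, 0, 0]])

```text
clock: 21.43
tool_pos: [571.9, 105.6, 43.5]
ee_rot: [-0.001, -0.03, 1.0, -0.0]
contact_force: [-6.2, 0.6, 10.5]
finger_gap: 13.4
grip_force: 66.8
```

Request:
step_arm(rows=[[0, 0.1, 0, 0, 0], [0, 0.1, 0, 0, 0], [0, 0.1, 0, 0, 0], [0, 0, 0, 0, 0]])

```text
clock: 21.77
tool_pos: [574.9, 105.7, 43.5]
ee_rot: [-0.001, -0.03, 1.0, -0.0]
contact_force: [-7.2, -0.6, 11.1]
finger_gap: 13.3
grip_force: 66.8
```

Request:
step_arm(rows=[[0, 0, 0, 0.1, 0], [0, 0.1, 0, 0, 0], [0, 0.1, 0, 0, 0], [0, 0, 0, 0, 0]])

```text
clock: 22.1
tool_pos: [577.9, 105.6, 44.2]
ee_rot: [0.0, -0.03, 1.0, -0.0]
contact_force: [0.6, 0.5, -0.6]
finger_gap: 13.5
grip_force: 65.1
```

```bash
cat > row.py <<'E'
from h import *
def prof(nm,fn):
    V=world(snap(nm,fn)).reshape(-1,3);w=V[:,:2]-[543.6,109.2];c,s=np.cos(.056),np.sin(.056)
    x=c*w[:,0]+s*w[:,1];y=-s*w[:,0]+c*w[:,1];m=(V[:,2]>48)&(V[:,2]<85)&(abs(y+8)<14)&(x>-60)&(x<110)
    print(nm,np.histogram(x[m],np.arange(-30,111,5))[0])
E
python3 - <<'E'
from row import *
prof('scene','scene6.png')
f=dict(np.load('pics/scene6.png.npz'))
b=cv2.resize(f['frame'][130:225,270:390],(750,594),interpolation=cv2.INTER_CUBIC)
cv2.imwrite('pics/crop7.png',np.clip(b*1.6,0,255).astype(np.uint8))
E
```

```text
scene [ 0  0  0  0  0  0  0  0  0  0  0  1  7 15 33 28 11  8 17 10 17 13 16 14
  9 41  1  0]
```

View pics/crop7.png

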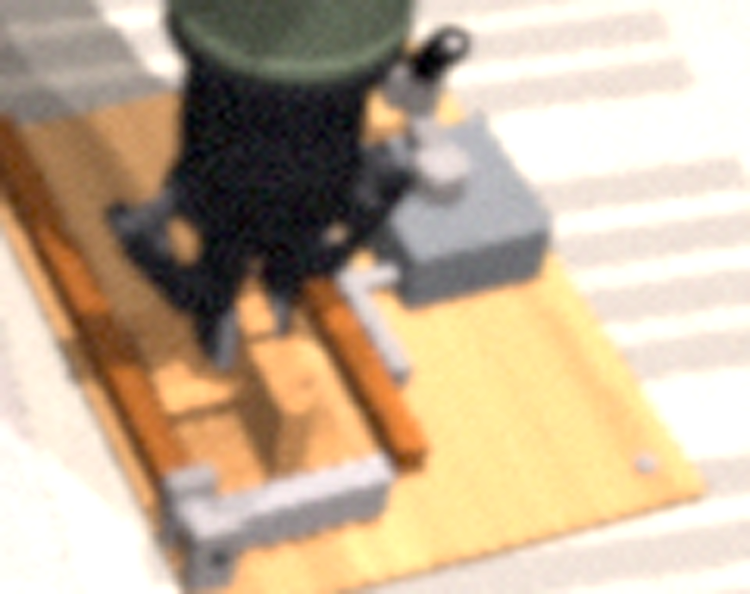

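The rear stand, gripped at (265,330), is now nearly against the front one, with a thin dark seam at (205,410). I'll push on until the force rises.

Request:
step_arm(rows=[[0, 0.1, 0, 0, 0], [0, 0.1, 0, 0, 0], [0, 0.1, 0, 0, 0], [0, 0, 0, 0, 0]])

```text
clock: 22.48
tool_pos: [580.8, 105.6, 44.2]
ee_rot: [0.0, -0.03, 1.0, -0.0]
contact_force: [-0.4, 0.9, -1.0]
finger_gap: 13.4
grip_force: 65.1
```

Request:
step_arm(rows=[[0, 0.1, 0, 0, 0], [0, 0.1, 0, 0, 0], [0, 0, 0, 0, 0]])

```text
clock: 22.73
tool_pos: [582.8, 105.7, 44.3]
ee_rot: [0.0, -0.03, 1.0, -0.0]
contact_force: [0.7, -0.0, -1.2]
finger_gap: 13.1
grip_force: 65.1
```

Request:
step_arm(rows=[[0, 0, 0, -0.1, 0], [0.4, 0, 0, 0, 0], [0.4, 0, 0, 0, 0], [0.4, 0, 0, 0, 0], [0.4, 0, 0, 3, 0], [0.4, 0, 0, 3.7, 0], [0.4, 0, 0, 3.7, 0], [0.4, 0, -3.7, 0, 0], [0.4, 0, -3.7, 0, 0], [0.4, 0, -3.7, 0, 0], [0.4, 0, -3.7, 0, 0], [0.4, 0, -3.7, 0, 0]])

```text
clock: 23.73
tool_pos: [582.3, -81.1, 147.4]
ee_rot: [0.0, -0.03, 1.0, -0.0]
contact_force: [0.5, -0.1, -0.0]
finger_gap: 34.3
grip_force: 0.0
```

```bash
python3 - <<'E'
from row import *
prof('top','top7.png');prof('scene','scene7.png')
t=dict(np.load('pics/top7.png.npz'));f=dict(np.load('pics/scene7.png.npz'))
a=cv2.resize(t['frame'][165:295,112:212],None,fx=4.6,fy=4.6,interpolation=cv2.INTER_CUBIC)
b=cv2.resize(f['frame'][155:225,270:340],(330,330),interpolation=cv2.INTER_CUBIC)
C=np.zeros((598,800,3));C[:,:460]=a[:598];C[:330,470:]=b
cv2.imwrite('pics/crop8.png',np.clip(C*1.4,0,255).astype(np.uint8))
E
```

```text
top [ 0  0  0  0  0  6 14 14 14 14 11 13 11 12  0  0  0 18 12 14 10 14 12 14
 12  5  0  0]
scene [ 0  0  0  0  0  2 10 14 12 15  9 16 15 29 13  0  1  6 14 18 11 17 13 17
 20 35  0  0]
```

View pics/crop8.png

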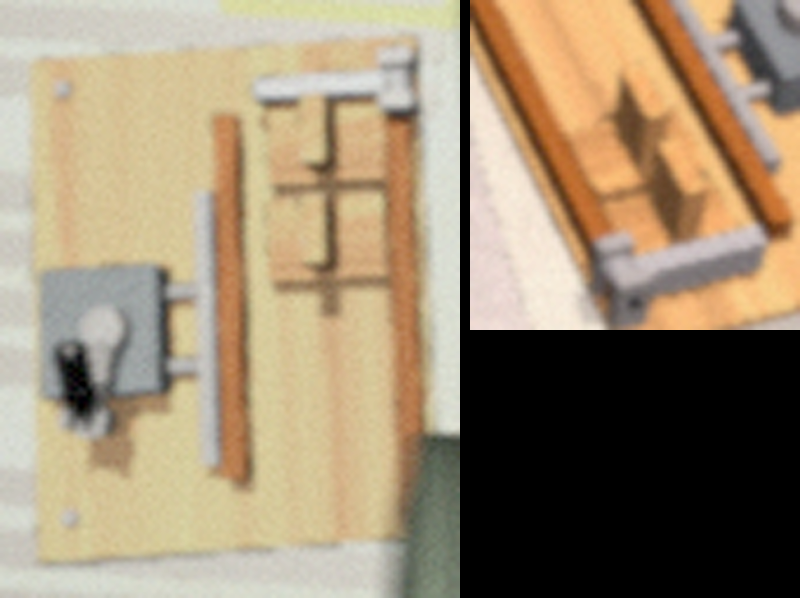

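Top view: the front stand is at the flag, but there is a gap of about 6 mm behind it, seen as a dark seam at y=187. The rear stand slipped in the pads. I'll push it from behind with shut fingers.

Request:
step_arm(rows=[[0, -1.2, 3, 0, 0], [0, -1.2, 3, 0, 0], [0, -1.1, 3, 0, 0], [0, -1.1, 3, 0, 0], [0, -1.1, 3.1, 0, 0], [0, -1.1, 3.1, 0, 0], [0, 0, 0, 0, 0], [0, 0, 0, -3.7, 0], [0, 0, 0, -3.7, 0], [0, 0, 0, -3.0, 0], [0, 0, 0, -1.0, 0], [0, 0, 0, 0, 0]])

```text
clock: 24.83
tool_pos: [513.7, 102.5, 31.7]
ee_rot: [-0.002, -0.03, 1.0, -0.0]
contact_force: [0.4, 0.8, 0.0]
finger_gap: 0.2
grip_force: 0.0
```

Request:
step_arm(rows=[[0, 0.4, 0, 0, 0], [0, 0.4, 0, 0, 0], [0, 0.3, 0, 0, 0], [0, 0.3, 0.1, 0, 0], [0, 0.3, 0, 0, 0], [0, 0.3, 0, 0, 0], [0, 0.2, 0, 0, 0], [0, 0, 0, 0, 0]])

```text
clock: 25.5
tool_pos: [536.9, 103.6, 33.3]
ee_rot: [0.0, -0.03, 1.0, -0.0]
contact_force: [-0.9, 0.2, -0.1]
finger_gap: -0.1
grip_force: 0.0
```

Request:
step_arm(rows=[[0, 0.2, 0, 0, 0], [0, 0.2, 0, 0, 0], [0, 0.1, 0, 0, 0], [0, 0.1, 0, 0, 0], [0, 0, 0, 0, 0]])

```text
clock: 25.92
tool_pos: [541.4, 103.7, 33.1]
ee_rot: [-0.001, -0.03, 1.0, -0.0]
contact_force: [-9.5, 1.1, 6.5]
finger_gap: 0.0
grip_force: 2.8
```

Request:
step_arm(rows=[[0, -0.4, 0, 0, 0], [0, -1.0, 0, 0, 0], [0, 0, 0, 3.5, 0], [0, 0, 0, 3.7, 0], [0, 0, 0, 3.7, 0], [0, 0, 0, 1.5, 0], [0, 0, -3.7, 0, 0], [0, 0, -3.7, 0, 0], [0, 0, -3.7, 0, 0], [0, 0, -3.7, 0, 0], [0, 0, -2, 0, 0]])

```text
clock: 26.83
tool_pos: [528.2, -68.9, 157.3]
ee_rot: [0.0, -0.029, 1.0, -0.001]
contact_force: [0.2, -1.2, 1.1]
finger_gap: 0.1
grip_force: 0.0
```

```bash
python3 - <<'E'
from row import *
prof('top','top8.png');prof('scene','scene8.png')
from fit import ray,ja
for n,q,z in[('hinge',(92,415),71),('axis',(105,328),61),('tip',(68,345),122)]:print(n,ray(ja(*q),z).round(1))
W=world(dict(np.load('pics/top8.png.npz'))).reshape(-1,3);k=W[(W[:,2]>78)&(W[:,2]<135)&(W[:,1]>195)&(W[:,1]<270)&(W[:,0]>430)&(W[:,0]<530)]
for a,b in((78,95),(95,110),(110,135)):
    m=(k[:,2]>a)&(k[:,2]<b);print(m.sum(),k[m].mean(0).round(1))
a=cv2.resize(np.load('pics/top8.png.npz')['frame'][165:295,112:212],None,fx=4.6,fy=4.6,interpolation=cv2.INTER_CUBIC)
cv2.imwrite('pics/crop9.png',np.clip(a*1.4,0,255).astype(np.uint8))
E
```

```text
top [ 0  0  0  0  0  0  0 18 13 12 15 10 14 13 14  1  0 18 14 13 10 14 13 12
 13  4  0  0]
scene [ 0  0  0  0  0  0  0  8 11 15 12 16 16 13 19 22  0  8 13 17 15 15 11 18
 16 36  0  0]
hinge [458.6 226.2]
axis [507.6 223.7]
tip [494.8 227.1]
26 [463.7 228.1  87.3]
34 [472.6 227.8 102.4]
57 [486.6 226.9 118. ]
```

View pics/crop9.png

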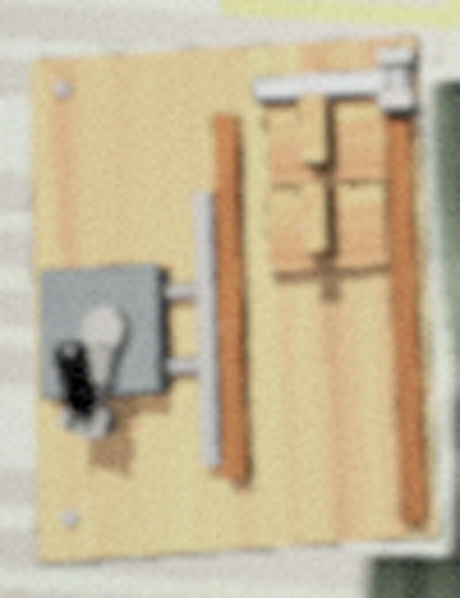

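Row closed again, with centres at about 25 and 75.5. The handle is half up, with its tip near (70,350). Now I'll push it upright from the axis side.

Request:
step_arm(rows=[[0, 0.2, 3.6, 0, -4], [0, 0.2, 3.6, 0, -4], [0, 0.2, 3.6, 0, 0], [0, 0.2, 3.6, 0, 0], [0, 0.2, 3.6, 0, 0], [0, 0.2, 3.6, 0, 0], [0, 0.2, 3.6, 0, 0], [0, 0.3, 3.6, 0, 0], [0, 0, 0, -2.8, 0], [0, 0, 0, -2.8, 0], [0, 0, 0, 0, 0]])

```text
clock: 27.85
tool_pos: [543.2, 224.2, 97.2]
ee_rot: [-0.003, 0.039, 0.999, -0.001]
contact_force: [-0.8, -0.0, -1.0]
finger_gap: -0.5
grip_force: 0.0
```

Request:
step_arm(rows=[[0, -0.8, 0, 0, 0], [0, -0.8, 0, 0, 0], [0, -0.8, 0, 0, 0], [0, -0.8, 0, 0, 0], [0, -0.8, 0.1, 0, 0], [0, -0.8, 0.1, 0, 0], [0, -0.6, 0, 0, 0], [0, -0.5, 0, 0, 0], [0, -0.3, 0, 0, 0], [0, 0, 0, 0, 0]])

```text
clock: 28.68
tool_pos: [483.3, 225.8, 101.7]
ee_rot: [0.0, 0.039, 0.999, -0.0]
contact_force: [0.1, 0.8, 0.0]
finger_gap: 0.2
grip_force: 0.1
```

Request:
step_arm(rows=[[0, -0.2, 0, 0, 0], [0, -0.2, 0, 0, 0], [0, -0.2, 0, 0, 0], [0, -0.1, 0, 0, 0], [0, 0, 0, 0, 0]])

```text
clock: 29.1
tool_pos: [477.7, 225.6, 101.5]
ee_rot: [0.001, 0.04, 0.999, 0.0]
contact_force: [9.0, -0.6, -1.5]
finger_gap: -0.2
grip_force: 4.3
```

Request:
step_arm(rows=[[0, 0.8, 0, 0, 0], [0.5, 0.8, 0, 2.0, 0], [0.5, 0, 0, 3.7, 0], [0.5, 0, 0, 0.5, 0], [0.5, -1.8, 0, 0, 0], [0.5, -1.7, 0, 0, 0], [0.5, 0, 0, 0, 0], [0.5, 0, 0, 0, 0]])

```text
clock: 29.77
tool_pos: [457.1, 225.8, 163.4]
ee_rot: [-0.0, 0.039, 0.999, -0.0]
contact_force: [1.2, 0.1, -0.4]
finger_gap: 42.6
grip_force: 0.0
```

```bash
python3 - <<'E'
from h import *
f=snap('scene','scene9.png')
b=cv2.resize(f['frame'][100:210,270:400],(780,560),interpolation=cv2.INTER_CUBIC)
cv2.imwrite('pics/crop10.png',np.clip(b*1.6,0,255).astype(np.uint8))
W=world(f).reshape(-1,3);k=W[(abs(W[:,1]-227)<16)&(abs(W[:,0]-465)<25)&(W[:,2]>82)&(W[:,2]<140)]
for a in range(82,140,10):
    m=(k[:,2]>=a)&(k[:,2]<a+10)
    if m.any():print(a,m.sum(),k[m].mean(0).round(1))
E
```

```text
82 15 [463.7 226.7  86.6]
92 18 [464.1 227.5  96.5]
102 20 [464.5 226.8 107.7]
112 15 [464.4 225.8 118. ]
122 26 [463.  227.6 128.6]
132 9 [462.  228.3 133.6]
```

View pics/crop10.png

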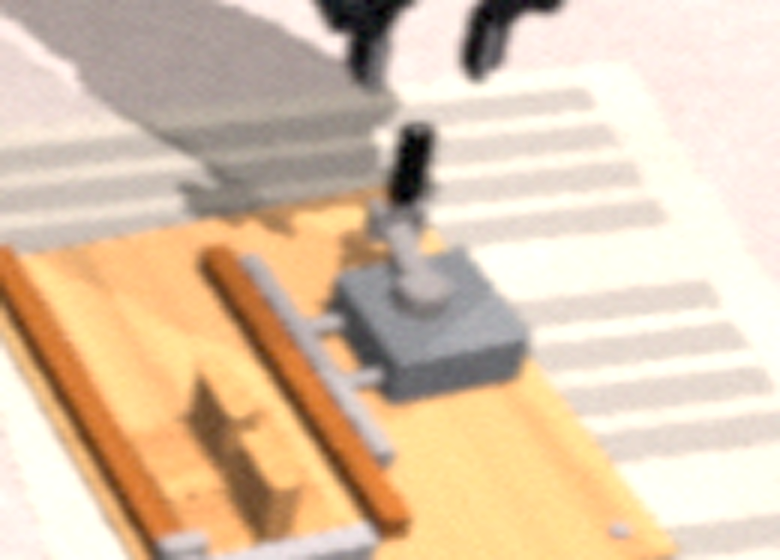

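The handle stands upright at (412,165), the row stays closed, and the open fingers are above the grip.

Request:
step_arm(rows=[[0.5, 0, 0.1, -3.0, 0], [0.5, 0, 0, -3.0, 0], [0.5, 0, 0, -0.8, 0], [0.5, 0, 0, 0, 0], [0, 0, 0, 0, 0], [0, 0, 0, 0, 0], [0, 0, 0, 0, 0], [0, 0, 0, 0, 0], [0, 0, 0, 0, 0]])

```text
clock: 30.57
tool_pos: [458.2, 226.9, 96.5]
ee_rot: [0.001, 0.039, 0.999, 0.001]
contact_force: [0.0, 1.0, 9.4]
finger_gap: 16.2
grip_force: 58.5
```

Request:
step_arm(rows=[[0, 0.2, 1.2, 0, 0], [0, 0.6, 1.2, 0, 0], [0, 0.9, 0.9, 0, 0], [0, 1.1, 0.7, 0, 0], [0, 1.2, 0.4, 0, 0], [0, 1.3, 0.1, 0, 0], [0, 0, 0, 0, 0]])

```text
clock: 31.15
tool_pos: [513.1, 273.6, 96.7]
ee_rot: [0.002, 0.039, 0.999, 0.002]
contact_force: [3.6, 9.0, 5.7]
finger_gap: 16.7
grip_force: 58.9
```

Request:
step_arm(rows=[[0, 1.2, -0.3, 0, 0], [0, 1.1, -0.6, 0, 0], [0, 0.9, -0.9, 0, 0], [0, 0.7, -1.1, 0, 0], [0, 0.4, -1.2, 0, 0], [0, 0.1, -1.3, 0, 0], [0, 0, 0, 0, 0]])

```text
clock: 31.73
tool_pos: [556.7, 214.9, 96.7]
ee_rot: [0.002, 0.041, 0.999, -0.0]
contact_force: [8.1, -3.7, 4.6]
finger_gap: 16.9
grip_force: 59.3
```

Request:
step_arm(rows=[[0, -0.3, -1.4, 0, 0], [0, -0.7, -1.1, 0, 0], [0, -1.0, -0.9, 0, 0], [0, -1.2, -0.6, 0, 0], [0, -1.3, -0.3, 0, 0], [0, -1.3, 0.1, 0, 0], [0, 0, 0, 0, 0]])

```text
clock: 32.32
tool_pos: [495.4, 176.1, 96.6]
ee_rot: [0.0, 0.039, 0.999, 0.0]
contact_force: [-2.1, -1.1, 8.1]
finger_gap: 16.2
grip_force: 59.6
```

Request:
step_arm(rows=[[0, -1.3, 0.2, 0, 0], [0, -1.1, 0.8, 0, 0], [0, -0.8, 1.1, 0, 0], [0, -0.5, 1.2, 0, 0], [0, -0.2, 0.8, 0, 0], [0, 0, 0, 0, 0]])

```text
clock: 32.82
tool_pos: [458.3, 218.8, 96.5]
ee_rot: [0.001, 0.039, 0.999, 0.001]
contact_force: [1.0, 1.8, 8.8]
finger_gap: 16.3
grip_force: 60.1
```

Request:
step_arm(rows=[[0, 0, 0.2, 0, 0], [0, 0, 0.1, 0, 0], [0, 0, 0, 0, 0]])

```text
clock: 33.07
tool_pos: [458.3, 220.0, 96.5]
ee_rot: [0.001, 0.039, 0.999, 0.0]
contact_force: [-0.4, 1.2, 11.7]
finger_gap: 16.2
grip_force: 60.4
```

Wound to the stop. Release, lift and look.

Request:
step_arm(rows=[[0.5, 0, 0, 0, 0], [0.5, 0, 0, 0, 0], [0.5, 0, 0, 0, 0], [0.5, 0, 0, 2, 0], [0.5, 0, 0, 3.5, 0], [0.5, 0, 0, 3.5, 0], [0.5, -1.5, 3, 0, 0], [0.5, -1.5, 3, 0, 0], [0.5, -1.5, 3, 0, 0], [0.5, -1.0, 3, 0, 0], [0.5, 0, 0, 0, 0]])

```text
clock: 33.98
tool_pos: [399.5, 345.4, 185.4]
ee_rot: [-0.001, 0.036, 0.999, 0.001]
contact_force: [-0.9, 1.1, -0.6]
finger_gap: 42.9
grip_force: 0.0
```

```bash
python3 - <<'E'
from row import *
prof('top','top10.png');prof('scene','scene10.png')
t=dict(np.load('pics/top10.png.npz'));f=dict(np.load('pics/scene10.png.npz'))
V=world(t).reshape(-1,3);w=V[:,:2]-[543.6,109.2];c,s=np.cos(.056),np.sin(.056)
x=c*w[:,0]+s*w[:,1];y=-s*w[:,0]+c*w[:,1];m=(V[:,2]>65)&(V[:,2]<85)&(abs(y+8)<20)
for a,b in((-20,50),(52,100)):
    k=m&(x>a)&(x<b);print(x[k].mean().round(1),y[k].mean().round(1),np.polyfit(x[k],y[k],1)[0].round(3))
a=cv2.resize(t['frame'][165:295,112:212],None,fx=4.6,fy=4.6,interpolation=cv2.INTER_CUBIC)
b=cv2.resize(f['frame'][120:225,270:380],(330,315),interpolation=cv2.INTER_CUBIC)
C=np.zeros((598,800,3));C[:,:460]=a[:598];C[:315,470:]=b
cv2.imwrite('pics/crop11.png',np.clip(C*1.4,0,255).astype(np.uint8))
E
```

```text
top [ 0  0  0  0  0  0  0 19 14 11 11 12 10 14 13  0  0 18 14 11 12 14 11 14
 13  4  0  0]
scene [ 0  0  0  0  0  0  0 10 12 14 16 10 14 15 26 19  0  6 14 19 13 16 14 15
 17 38  0  0]
25.0 -6.9 0.047
76.0 -6.6 -0.029
```

View pics/crop11.png

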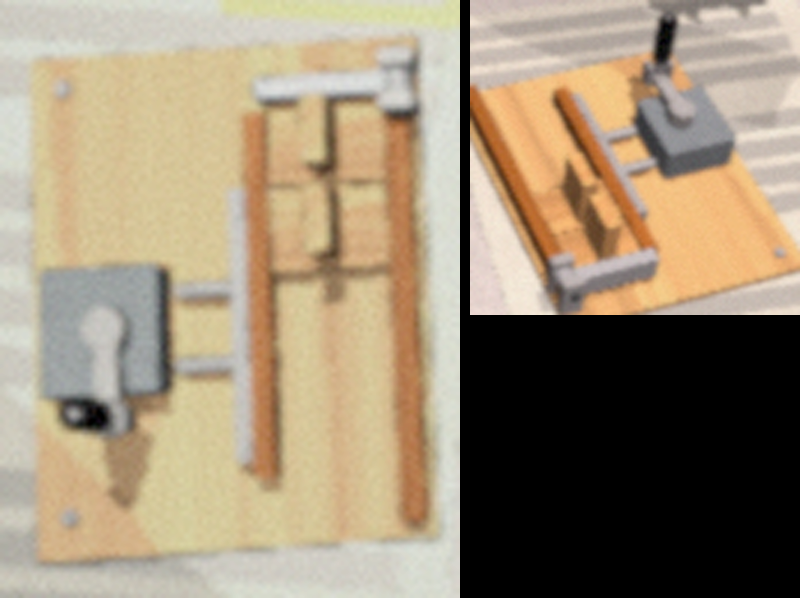

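```bash
python3 - <<'E'
from fit import *
def jl(w): 
    w=w-np.array([543.6,109.2]);c,s=np.cos(.056),np.sin(.056);return (np.array([c*w[0]+s*w[1],-s*w[0]+c*w[1]])).round(1)
for n,q,z in[('bar face hi',(268,120),29),('bar face lo',(279,475),29),('base L',(270,240),26),('base R',(387,240),26),('fence in',(386,180),30),('fence in lo',(400,500),30),('hinge',(120,418),66),('axis',(103,325),61),('griptop',(76,410),130)]:
    print(n,jl(ray(ja(*q),z)))
t=dict(np.load('pics/top10.png.npz'));V=world(t);w=V[...,:2]-[543.6,109.2]
c,s=np.cos(.056),np.sin(.056);x=c*w[...,0]+s*w[...,1];y=-s*w[...,0]+c*w[...,1];z=V[...,2]
for lo,hi in((5,45),(55,90)):
    for a in range(-66,60,3):
        m=(x>lo)&(x<hi)&(y>=a)&(y<a+3)
        if m.any():print(a,np.median(z[m]).round(0),end='; ')
    print()
E
```

```text
bar face hi [90.6 26.7]
bar face lo [-117.3   25.6]
base L [19.4 27.8]
base R [ 15.5 -41. ]
fence in [ 50.7 -42.1]
fence in lo [-135.4  -43.7]
hinge [-80.7 107.2]
axis [-27.7 117.5]
griptop [-77.3 114.3]
-66 1.0; -63 2.0; -60 9.0; -57 23.0; -54 31.0; -51 29.0; -48 29.0; -45 30.0; -42 26.0; -39 26.0; -36 25.0; -33 25.0; -30 26.0; -27 26.0; -24 26.0; -21 26.0; -18 25.0; -15 46.0; -12 75.0; -9 76.0; -6 73.0; -3 76.0; 0 73.0; 3 26.0; 6 28.0; 9 25.0; 12 26.0; 15 26.0; 18 25.0; 21 25.0; 24 26.0; 27 25.0; 30 30.0; 33 29.0; 36 29.0; 39 28.0; 42 27.0; 45 27.0; 48 27.0; 51 25.0; 54 10.0; 57 9.0; 
-66 1.0; -63 1.0; -60 8.0; -57 16.0; -54 28.0; -51 31.0; -48 31.0; -45 30.0; -42 29.0; -39 26.0; -36 26.0; -33 26.0; -30 26.0; -27 25.0; -24 25.0; -21 24.0; -18 24.0; -15 41.0; -12 72.0; -9 75.0; -6 76.0; -3 76.0; 0 75.0; 3 27.0; 6 24.0; 9 27.0; 12 26.0; 15 25.0; 18 24.0; 21 26.0; 24 27.0; 27 27.0; 30 29.0; 33 29.0; 36 26.0; 39 29.0; 42 29.0; 45 9.0; 48 9.0; 51 8.0; 54 8.0; 57 8.0;
```

The bar rests on both stands and presses them against the fence, with no gap on either side. The crank arm points back along -x with its handle upright, the flag is down and the gripper is clear. Handing in.

```bash
python3 -c "
from h import *
print(hand_in())"
```

```text
the job is handed in; nothing more can be done
None
```

I handed the job in, but `hand_in()` gave no verdict, so I don't know if it passed: by the last pictures the flag is down, both stands (only two were on the table) sit in a closed row clamped against the fence, and the crank is wound to its stop with the handle upright. The rear stand slid back once before winding and I pushed it up again.

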